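Turn the parts carousel to bring the jar to the front

TASK

Turn the rotating parts organiser by pushing its rim with the fingertips until the jar with the flip-top lid stands squarely at the front, right behind the point of the metal wedge, and leave it there, at rest. Do not touch, lift or upset anything that stands on the carousel, and leave the tools lying around it where they are.

Things in the scene. Friction and masses are not known exactly. Their poses are not given: they have to be found in the camera images.
- base: Fixed foot of the rotating organiser: black disc 330 mm across, 8 mm thick, lying on the cabinet top (z = 0). Origin at its centre on z = 0, on the carousel's turning axis. Its own -x axis is the front, facing the robot within 0.3 rad.
- wedge (a point): Point of the dark steel wedge on the base that marks the front: it stands out from under the carousel at the base's -x side, ends in a right-angled point 200 mm from the axis and points straight outwards. Site on its top, 18 mm above the table.
- carousel: Grey plastic turntable 300 mm across, 0.9 kg, turns both ways without end about its vertical axis; friction of 0.12 N m (about 1 N at the rim) stops it at once when no longer pushed. Origin on the axis, 24 mm above the table. Floor: disc of radius 122 mm, top 32 mm above the table. Six 60 degree bays, centred 0, 60, 120 ... degrees from its +x axis. The jar starts in the bay at +x.
- lobe (a point): Top of one of the six lobes that form the raised rim, one outside each bay centre (0, 60, 120 ... degrees from the carousel's +x). Each is 39 degrees (about 97 mm) long, from radius 122 to 150 mm and from 24 to 56 mm above the table. This one is outside the +x bay, the jar's; point at radius 136 mm.
- notch (a point): One of six finger notches between the lobes, at 30, 90, 150 ... degrees from the carousel's +x (this one at +30; point at radius 136 mm, at lobe-top height, 56 mm above the table). 21 degrees wide (41 mm at its bottom, 58 mm at its mouth), 28 mm deep, open up, down and outwards: a fingertip lowered in can push sideways on the flat end of a lobe.
- hub (a point): Top of the aluminium stub on the carousel's axis, radius 16 mm, 66 mm above the table. Six upright dividers part the bays, at 30, 90, 150 ... degrees from the carousel's +x, from the stub to radius 120 mm, 3 mm thick, their tops 50 mm above the table.
- jar: The item wanted: clear round jar 40 mm across with a white snap flip-top lid 43 mm across (hinge lug and thumb tab at its sides), 50 mm high in all (top 82 mm above the table), steel pins inside, 60 g. The tallest item, the only one with a lid. Loose, stands about 80 mm from the axis and rides round with the carousel; origin at the centre of its underside. Not to be touched.
- socket: Chrome drive socket, stepped cylinder 27 mm across, 34 mm high. Loose, stands in one of the carousel's bays; origin near the centre of its underside. Not to be touched.
- spacer: Aluminium bearing spacer, ring 34 mm across, 18 mm hole, 18 mm high. Loose, stands in one of the carousel's bays; origin near the centre of its underside. Not to be touched.
- bushing: Silicone bushing cup, open, 38 mm across, 24 mm high. Loose, stands in one of the carousel's bays; origin near the centre of its underside. Not to be touched.
- peghook: White plastic pegboard hook lying flat, about 50 by 22 mm, 6 mm thick. Loose, stands in one of the carousel's bays; origin near the centre of its underside. Not to be touched.
- tumbler: Clear open cup without lid, 40 mm across, 44 mm high. Loose, stands in one of the carousel's bays; origin near the centre of its underside. Not to be touched.
- driver: Screwdriver 180 mm long lying on the table to the left of the organiser, to be left alone. Origin under its middle.
- wrench: Wrench 160 mm long lying on the table to the right of the organiser, to be left alone. Origin under its middle.
- knobnut: Black clamping knob, 40 mm across, 26 mm high, on the table in front and left of the organiser, to be left alone. Origin at the centre of its underside.

How it is judged:
By the outcome, as a careful person would: the job done as asked, in the order asked, and still so for the second after the job is handed in, with the robot touching nothing.
It also fails if it takes over 54 s, if anything falls off the work surface, if the arm or the gripper's body presses on something with over 40 N, if the wrist force passes 120 N, or if a joint passes its speed limit or range.

ROBOT

A 7-joint arm with a two-finger parallel gripper is mounted at the origin on the work surface. World frame = base frame: x ahead of the robot, y to its left, z up, the work surface at z = 0. Lengths are in m, angles in rad, forces in N, time in s.
With the tool pointing down it reaches from about 0.4 to 0.9 m from the base axis. Payload 5.5 kg.
Tool frame: the origin (TCP) lies on the centre line of the jaws, within the pads' length; the fingertips stand 22 mm ahead of it and the grasp point (between the pads) lies 3 mm ahead of it; z points along the fingers, y is the line along which they close (so a half turn about z gives the same grasp; the last joint's range is limited). The gripper opens to 92 mm and grips with 3 to 60 N. Pads are 19 mm wide; open, the fingers measure 130 mm over their backs; the gripper's body (75 mm by 190 mm) begins 47 mm behind the grasp point.
Start: joints at [-0.951, 0.501, -0.427, 1.55, 0.221, 1.138, -0.21], TCP at [0.227, 0.609, 0.249] pointing down, gripper open.
Joint ranges: [-2.88, 2.88], [-0.31, 2.03], [-1.54, 1.56], [0.2, 2.42], [-1.41, 4.55], [0.19, 2.02], [-2.57, 2.57]. Speed limits (rad/s): [2.57, 2.57, 3.14, 3.14, 3.14, 3.14, 3.14].

INTERFACE

Orientations are given as [roll, pitch, yaw] about the fixed x, y, z axes, in that order (R = Rz(yaw) Ry(pitch) Rx(roll)).
In Python, from rig import robot, vision gives the robot as it stands.
- The arm moves only by the tool arm_command, never from a script. Its argument "moves" is a list of rows, each an object with "travel": the shift along the tool's x, y, z in m, a list of three; "delta_rot": the turn, a rotation vector about the tool's x, y, z in degrees, a list of three; "gripper": the opening in per cent of the stroke, from 0 (shut) to 100 (fully open). In form: [{"travel": [tx, ty, tz], "delta_rot": [ax, ay, az], "gripper": gripper}, ...]. A call has 1 to 5 rows; each row shifts and turns the commanded pose from where the row before left it, along the tool's axes as they then stand; what a row does not reach is not made up. A row lasts 1/8 s, in which the tool goes at most 62.5 mm and 10.7 degrees, less where a joint would pass 70% of its speed; a pose out of reach is approached as far as the arm can. A call with a gripper value outside its range is refused whole. The fingers move at their own pace and stop on an object; "force" is the grip in N (left out, the last holds). Time passes only in rows, so rows that do not move let the fingers close. It gives the time, the measured TCP pose, the force, the opening and the grip force at its end, in the units of the state.
- robot.read_state(): the state, without advancing time (a new reading comes with each control period).
- vision.read_camera(name): name is "side" or "top"; returns the picture (420x560x3 uint8, red, green, blue); there is no depth.
- vision.camera_info(name): a dict with "fx", "fy", "cx", "cy" (pixels), "R" (3x3) and "t" (3): a world point X has camera coordinates R X + t. Camera axes: x right, y down, z forward; pixel columns grow to the right and rows downward; lengths in m; the calibration is good to about 2 mm. A picture is of the moment at which its call begins. camera_info takes no time and is no camera call.
- robot.close_job(): hands the job in; it is judged then, once.
The state is a dict: "clock": time; "joint_positions": joint angles; "dq": joint speeds; "joint_efforts": joint torques, N m; "eef_pos": TCP position; "orientation": TCP orientation; "force": force on the tool from outside, world axes, zero at the start; "wrist_torque": the same for the moment, N m; "gripper_width": finger opening in m; "grasp_force": force on a finger pad.
Only numpy, scipy, OpenCV 4.12 (cv2) and the standard library are available. Lean on these libraries where they do the work, as an engineer would, in place of code of your own. Each camera call takes 0.05 s, during which the arm holds its last target. There are 200 camera calls.

## Working session

There is one attempt and no reset: what is moved stays moved. The work goes in short steps, Python scripts to look and compute and a tool call to move; the robot and the scene stay as the last step left them, time stands still between calls to the robot, and variables do not carry over. Pictures are saved under pics/ and viewed, at most 10 in all, crops included, and the job is handed in when it is done.

Besides the shell and the picture viewer there is one more tool, called after ">>>" in YAML: its name, and indented under it one key for each argument. arm_command: Moves the arm, as the interface text tells. Its arguments: {"type":"object","properties":{"moves":{"type":"array","items":{"type":"object","properties":{"travel":{"type":"array","items":{"type":"number"}},"delta_rot":{"type":"array","items":{"type":"number"}},"gripper":{"type":"number"}}}},"force":{"type":"number"}},"required":["moves"]}

```bash
mkdir -p pics; python3 - <<'E'
from rig import robot, vision
import cv2
for n in("top","side"):
    im=vision.read_camera(n); cv2.imwrite(f"pics/{n}0.png",im[:,:,::-1])
    i=vision.camera_info(n); print(n,{k:(v.round(3).tolist() if hasattr(v,'round') and hasattr(v,'tolist') else v) for k,v in i.items()})
s=robot.read_state(); print(s)
E
```

```text
top {'fx': 393.8005007839049, 'fy': 393.8005007839049, 'cx': 282.16106178371945, 'cy': 205.8877869588667, 'R': [[0.018, -0.999, 0.029], [-0.992, -0.021, -0.12], [0.121, -0.026, -0.992]], 't': [-0.006, 0.541, 0.979]}
side {'fx': 411.75753329543807, 'fy': 411.75753329543807, 'cx': 282.85882954182364, 'cy': 210.04424052720123, 'R': [[0.896, -0.445, 0.008], [-0.316, -0.649, -0.692], [0.313, 0.618, -0.721]], 't': [-0.483, 0.229, 0.754]}
{'clock': 0.1, 'joint_positions': array([-0.95077602,  0.50177013, -0.42676487,  1.55134172,  0.2208205 ,
        1.13828705, -0.21030257]), 'dq': array([-6.98873361e-04, -1.72826003e-03, -1.63361226e-03, -3.32542723e-03,
       -6.38153599e-05,  7.21641318e-04,  1.46661898e-03]), 'joint_efforts': array([-1.12356880e-02, -5.67885125e+01, -5.83802462e+00, -2.79913580e+01,
       -6.89521409e-02,  2.41585309e-02,  3.10568475e-05]), 'eef_pos': array([0.2269042 , 0.60848179, 0.24776976]), 'orientation': array([-3.13983919e+00, -3.04731558e-05,  2.78478855e+00]), 'force': array([0.28179593, 0.20590828, 0.09583114]), 'wrist_torque': array([ 0.02110248, -0.03204922,  0.00966153]), 'grasp_force': 0.0, 'gripper_width': 0.09167069546132126}
```

View pics/top0.png

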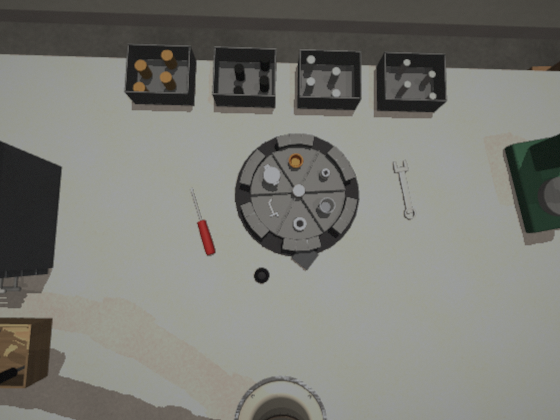

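View pics/side0.png

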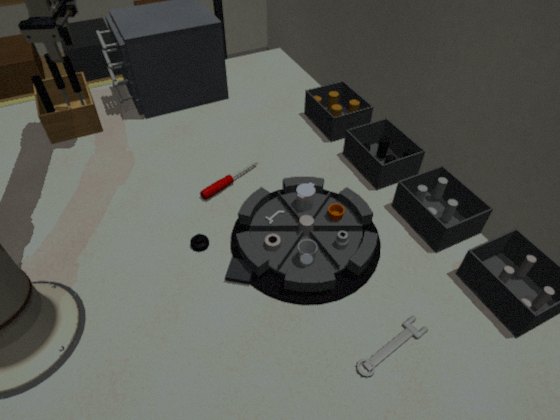

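The top view shows the carousel hub at about (299,190), the jar up and to the left at (271,175), and the wedge tip at about (306,270). The side view agrees. The jar needs roughly a 120° counter-clockwise turn. I'll zoom in for an accurate fit.

```bash
python3 - <<'E'
import cv2
im=cv2.imread("pics/top0.png")[125:275,205:405]
cv2.imwrite("pics/crop0.png",cv2.resize(cv2.convertScaleAbs(im,alpha=1.6),None,fx=4,fy=4,interpolation=cv2.INTER_CUBIC))
E
```

```text
(no output)
```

View pics/crop0.png

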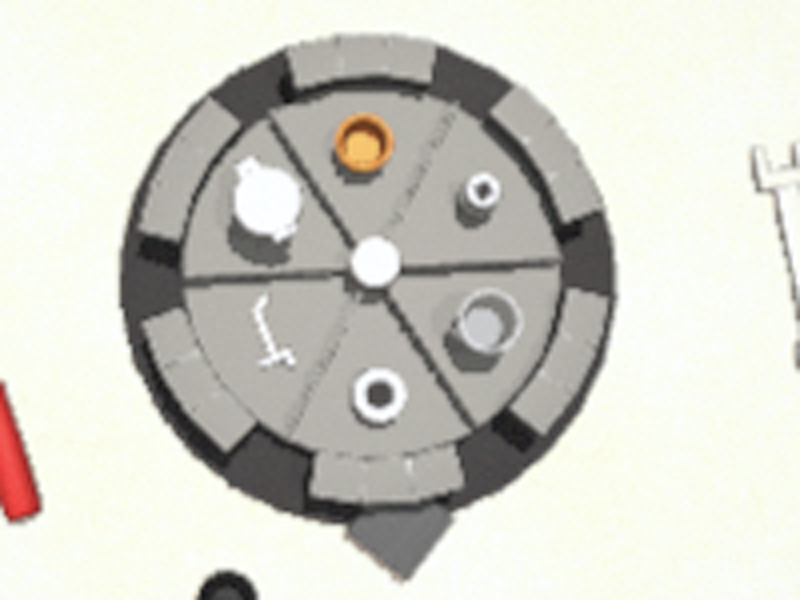

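The crop shows the hub, wedge tip (403,581) and all the lobe corners clearly. The jar's lobe corners are at (212,97) and (139,236). I'll fit the axis and angle to these.

```bash
cat > h.py <<'E'
import numpy as np
from scipy.optimize import least_squares
from rig import robot, vision
def proj(P,n="top"):
    i=vision.camera_info(n); c=np.atleast_2d(P)@np.array(i["R"]).T+np.array(i["t"])
    return np.c_[i["fx"]*c[:,0]/c[:,2]+i["cx"], i["fy"]*c[:,1]/c[:,2]+i["cy"]]
def back(uv,z,n="top"):
    i=vision.camera_info(n); R=np.array(i["R"]); t=np.array(i["t"])
    d=R.T@np.array([(uv[0]-i["cx"])/i["fx"],(uv[1]-i["cy"])/i["fy"],1]); o=-R.T@t
    return (o+d*(z-o[2])/d[2])[:2]
def crop(u,v): return np.array([205+(u+.5)/4-.5,125+(v+.5)/4-.5])
def pt(p,r,a,z): return [p[0]+r*np.cos(a),p[1]+r*np.sin(a),z]
E
python3 - <<'E'
from h import *
L={0:[(212,97),(139,236)],-60:[(437,46),(288,48)],-120:[(605,211),(513,83)],-180:[(545,437),(607,292)],-240:[(310,497),(463,490)],-300:[(142,320),(228,452)]}
obs=[];mod=[]
for a,(c1,c2) in L.items():
    for c,s in((c1,-1),(c2,1)): obs.append(crop(*c)); mod.append(np.radians(a+s*19.5))
obs.append(crop(375,262)); tip=crop(403,581)
def f(p):
    P=[pt(p,.15,p[2]+m,.056) for m in mod]+[pt(p,0,0,.066)]
    return (proj(P)-obs).ravel()
best=min((least_squares(f,[.5,0,a],loss="soft_l1") for a in np.radians(range(0,360,30))),key=lambda r:r.cost)
p=best.x; print(p[:2],np.degrees(p[2])); print(f(p).reshape(-1,2).round(1).tolist())
t=back(tip,.018); d=t-p[:2]; print("tip",t,np.hypot(*d),np.degrees(np.arctan2(d[1],d[0]))%360)
for n,c,z in(("jar",(266,201),.082),):
    j=back(crop(*c),z)-p[:2]; print(n,np.hypot(*j),np.degrees(np.arctan2(j[1],j[0])))
E
```

```text
[ 0.5773363  -0.03454053] 64.23791751631214
[[-0.2, -0.1], [-0.1, -0.4], [0.4, -0.4], [-1.2, 0.9], [-0.5, 0.0], [0.5, -0.2], [-1.0, 0.1], [0.6, 1.0], [-0.6, -0.6], [1.4, -1.1], [0.1, 0.1], [0.3, 0.7], [0.2, 0.2]]
tip [ 0.37934129 -0.05805099] 0.19938597153064272 186.77174606678923
jar 0.07728360554917443 63.607369642496224
```

>>> arm_command:
  moves:
    - {"travel": [-0.041, -0.029, 0.006], "delta_rot": [0, 0, 0], "gripper": 0}
    - {"travel": [-0.041, -0.029, 0.006], "delta_rot": [0, 0, 0], "gripper": 0}
    - {"travel": [-0.041, -0.029, 0.006], "delta_rot": [0, 0, 0], "gripper": 0}
    - {"travel": [-0.041, -0.029, 0.006], "delta_rot": [0, 0, 0], "gripper": 0}
    - {"travel": [-0.041, -0.029, 0.006], "delta_rot": [0, 0, 0], "gripper": 0}

```text
clock: 0.72
eef_pos: [0.3691, 0.3999, 0.2182]
orientation: [-3.141, -0.0, 2.785]
force: [0.1, 0.8, 0.1]
gripper_width: 0.046
grasp_force: 0.0
```

>>> arm_command:
  moves:
    - {"travel": [-0.041, -0.029, 0.006], "delta_rot": [0, 0, 0], "gripper": 0}
    - {"travel": [-0.041, -0.029, 0.006], "delta_rot": [0, 0, 0], "gripper": 0}
    - {"travel": [-0.041, -0.029, 0.006], "delta_rot": [0, 0, 0], "gripper": 0}
    - {"travel": [-0.041, -0.029, 0.006], "delta_rot": [0, 0, 0], "gripper": 0}
    - {"travel": [-0.041, -0.029, 0.006], "delta_rot": [0, 0, 0], "gripper": 0}

```text
clock: 1.35
eef_pos: [0.5104, 0.1926, 0.1883]
orientation: [-3.141, -0.0, 2.785]
force: [0.8, 0.5, -0.7]
gripper_width: 0.0007
grasp_force: 0.0
```

>>> arm_command:
  moves:
    - {"travel": [0, 0, 0], "delta_rot": [0, 0, 10.4], "gripper": 0}
    - {"travel": [0, 0, 0], "delta_rot": [0, 0, 10.4], "gripper": 0}
    - {"travel": [0, 0, 0], "delta_rot": [0, 0, 10.4], "gripper": 0}
    - {"travel": [0, 0, 0], "delta_rot": [0, 0, 10.4], "gripper": 0}
    - {"travel": [0, 0, 0], "delta_rot": [0, 0, 10.4], "gripper": 0}

```text
clock: 1.98
eef_pos: [0.5095, 0.194, 0.1883]
orientation: [-3.141, 0.0, 1.871]
force: [-0.5, -0.3, 0.1]
gripper_width: 0.0007
grasp_force: 0.0
```

>>> arm_command:
  moves:
    - {"travel": [0, 0, 0], "delta_rot": [0, 0, 10.4], "gripper": 0}
    - {"travel": [0, 0, 0], "delta_rot": [0, 0, 10.4], "gripper": 0}
    - {"travel": [0, 0, 0], "delta_rot": [0, 0, 10.4], "gripper": 0}
    - {"travel": [0, 0, 0], "delta_rot": [0, 0, 10.4], "gripper": 0}
    - {"travel": [0, 0, 0], "delta_rot": [0, 0, 10.4], "gripper": 0}

```text
clock: 2.6
eef_pos: [0.5095, 0.1941, 0.1883]
orientation: [-3.141, 0.001, 0.964]
force: [1.2, -0.3, -0.1]
gripper_width: 0.0005
grasp_force: 0.0
```

>>> arm_command:
  moves:
    - {"travel": [0, 0, 0], "delta_rot": [0, 0, 10.4], "gripper": 0}
    - {"travel": [0, 0, 0], "delta_rot": [0, 0, 10.4], "gripper": 0}
    - {"travel": [0, 0, 0], "delta_rot": [0, 0, 10.4], "gripper": 0}
    - {"travel": [0, 0, 0], "delta_rot": [0, 0, 10.4], "gripper": 0}
    - {"travel": [0, 0, 0], "delta_rot": [0, 0, 10.4], "gripper": 0}

```text
clock: 3.22
eef_pos: [0.5095, 0.1941, 0.1883]
orientation: [3.141, 0.001, 0.056]
force: [0.1, 0.2, -0.1]
gripper_width: 0.0003
grasp_force: 0.0
```

>>> arm_command:
  moves:
    - {"travel": [0.026, 0.043, 0], "delta_rot": [0, 0, 0], "gripper": 0}
    - {"travel": [0.0264, 0.043, 0], "delta_rot": [0, 0, -1], "gripper": 0}
    - {"travel": [0, 0, 0.04], "delta_rot": [0, 0, 0], "gripper": 0}
    - {"travel": [0, 0, 0.04], "delta_rot": [0, 0, 0], "gripper": 0}
    - {"travel": [0, 0, 0], "delta_rot": [0, 0, 0], "gripper": 0}

```text
clock: 3.85
eef_pos: [0.5643, 0.1108, 0.1054]
orientation: [3.14, 0.008, 0.079]
force: [-0.2, -0.4, 0.7]
gripper_width: 0.0003
grasp_force: 0.0
```

```bash
python3 - <<'E'
from h import *
import cv2
im=vision.read_camera("side")[120:320,180:420,::-1]
cv2.imwrite("pics/s1.png",cv2.resize(cv2.convertScaleAbs(im,alpha=1.5),None,fx=3,fy=3))
s=robot.read_state(); print(s["eef_pos"],s["orientation"],s["joint_positions"].round(2))
d=s["eef_pos"][:2]-[.5773,-.0345]; print(np.hypot(*d),np.degrees(np.arctan2(d[1],d[0])))
E
```

```text
[0.56618773 0.11126182 0.10757414] [3.14083157 0.0037628  0.07955538] [-0.44  0.53  0.26  1.86 -0.18  0.78 -1.58]
0.1461847780671109 94.3595574849195
```

View pics/s1.png

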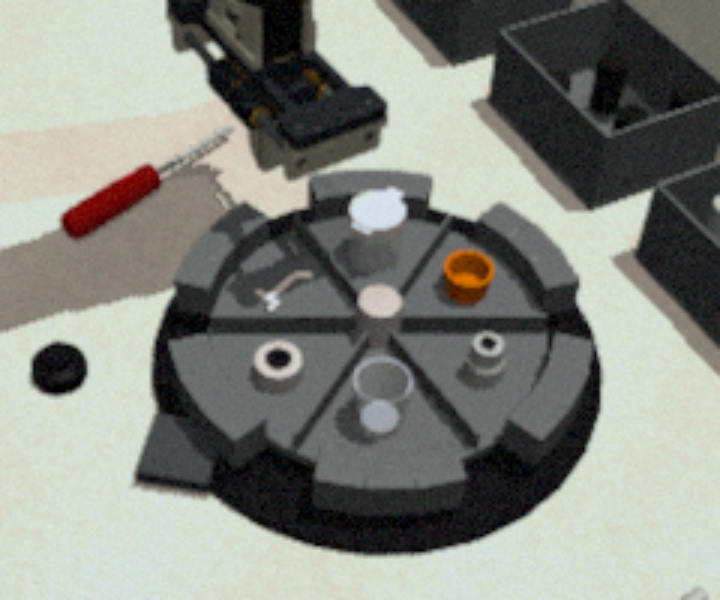

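The side crop shows the gripper body over the notch, with its near end at about (320,150) hiding the fingers. The jar at (378,215) is clear of it. I'll descend and watch the force.

>>> arm_command:
  moves:
    - {"travel": [0, 0, 0.016], "delta_rot": [0, 0, 0], "gripper": 0}
    - {"travel": [0, 0, 0.016], "delta_rot": [0, 0, 0], "gripper": 0}
    - {"travel": [0, 0, 0.014], "delta_rot": [0, 0, 0], "gripper": 0}
    - {"travel": [0, 0, 0], "delta_rot": [0, 0, 0], "gripper": 0}

```text
clock: 4.4
eef_pos: [0.5663, 0.1114, 0.0613]
orientation: [3.141, 0.003, 0.08]
force: [0.1, 0.1, 1.2]
gripper_width: 0.0003
grasp_force: 0.0
```

```bash
python3 - <<'E'
from h import *
s=robot.read_state(); print(s["eef_pos"],s["orientation"],s["force"])
# CCW arc row: chord in tool frame for step a
R=.146
for a in (5,4.3,4):
    r=np.radians(a); psi=np.radians(94.3-90)
    c=np.array([0,0])
    th=np.radians(94.3); d=R*(np.array([np.cos(th+r),np.sin(th+r)])-np.array([np.cos(th),np.sin(th)]))
    print(a, d@[np.cos(psi),np.sin(psi)], d@[np.sin(psi),-np.cos(psi)])
E
```

```text
[0.56633952 0.11136587 0.06125517] [3.14111373e+00 2.76894944e-03 7.96572169e-02] [0.10922028 0.09555677 1.2456714 ]
5 -0.012724738441158078 0.0005555740786051403
4.3 -0.01094689411664384 0.0004109705053330891
4 -0.010184445166642306 0.00035564866206565113
```

>>> arm_command:
  moves:
    - {"travel": [-0.00764, 0.0002, 0], "delta_rot": [0, 0, -3], "gripper": 0}
    - {"travel": [-0.00764, 0.0002, 0], "delta_rot": [0, 0, -3], "gripper": 0}
    - {"travel": [-0.00764, 0.0002, 0], "delta_rot": [0, 0, -3], "gripper": 0}
    - {"travel": [-0.00764, 0.0002, 0], "delta_rot": [0, 0, -3], "gripper": 0}
    - {"travel": [-0.00764, 0.0002, 0], "delta_rot": [0, 0, -3], "gripper": 0}

```text
clock: 5.03
eef_pos: [0.531, 0.1038, 0.0633]
orientation: [3.141, -0.002, 0.343]
force: [1.2, 0.9, -2.0]
gripper_width: 0.0004
grasp_force: 0.5
```

>>> arm_command:
  moves:
    - {"travel": [-0.00764, 0.0002, 0], "delta_rot": [0, 0, -3], "gripper": 0}
    - {"travel": [-0.00764, 0.0002, 0], "delta_rot": [0, 0, -3], "gripper": 0}
    - {"travel": [-0.00764, 0.0002, 0], "delta_rot": [0, 0, -3], "gripper": 0}
    - {"travel": [-0.00764, 0.0002, 0], "delta_rot": [0, 0, -3], "gripper": 0}
    - {"travel": [-0.00764, 0.0002, 0], "delta_rot": [0, 0, -3], "gripper": 0}

```text
clock: 5.65
eef_pos: [0.497, 0.0865, 0.0633]
orientation: [3.141, -0.002, 0.605]
force: [0.6, -0.1, -0.4]
gripper_width: 0.0005
grasp_force: 0.5
```

```bash
cat > st.py <<'E'
from h import *
s=robot.read_state(); d=s["eef_pos"][:2]-[.5773,-.0345]
print(s["clock"],s["eef_pos"],"r",np.hypot(*d),"th",np.degrees(np.arctan2(d[1],d[0]))%360,"yaw",np.degrees(s["orientation"][2]),s["force"].round(1),s["joint_positions"].round(2))
E
cat > pic.py <<'E'
from h import *
import cv2,sys
im=vision.read_camera("top"); im=im[125:275,205:405,::-1]
cv2.imwrite(f"pics/{sys.argv[1]}.png",cv2.resize(cv2.convertScaleAbs(im,alpha=1.6),None,fx=4,fy=4,interpolation=cv2.INTER_CUBIC))
E
python3 st.py; python3 pic.py t1
```

```text
5.65 [0.49703275 0.086505   0.0633033 ] r 0.14520689498039216 th 123.55784147084246 yaw 34.66369673658494 [ 0.6 -0.1 -0.4] [-0.31  0.49  0.1   2.06 -0.09  0.6  -1.11]
```

View pics/t1.png

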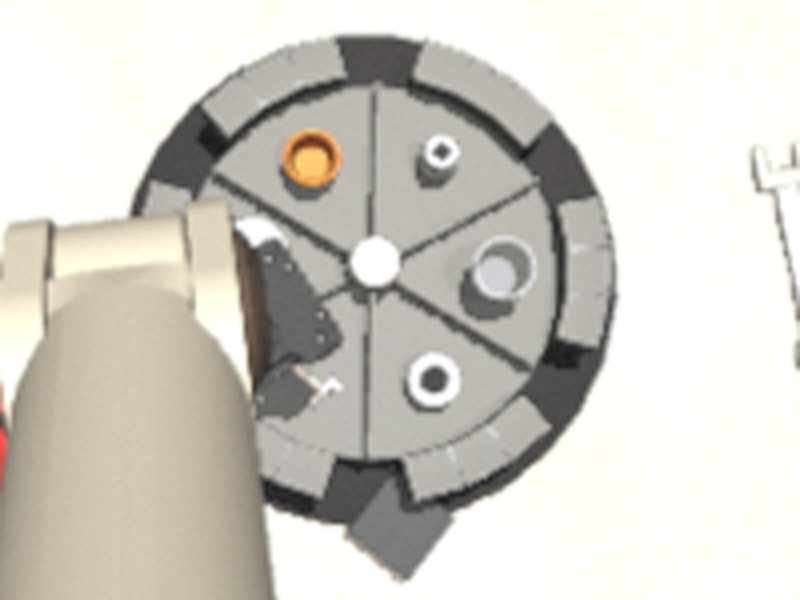

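The carousel has turned about 25°; the socket is at (440,152) and the tumbler at (500,268), and all items are standing. I'll continue.

>>> arm_command:
  moves:
    - {"travel": [-0.0076, 0.0001, 0], "delta_rot": [0, 0, -3], "gripper": 0}
    - {"travel": [-0.0076, 0.0001, 0], "delta_rot": [0, 0, -3], "gripper": 0}
    - {"travel": [-0.0076, 0.0001, 0], "delta_rot": [0, 0, -3], "gripper": 0}
    - {"travel": [-0.0076, 0.0001, 0], "delta_rot": [0, 0, -3], "gripper": 0}
    - {"travel": [-0.0076, 0.0001, 0], "delta_rot": [0, 0, -3], "gripper": 0}

```text
clock: 6.32
eef_pos: [0.4689, 0.0614, 0.0633]
orientation: [3.14, -0.002, 0.866]
force: [1.2, 0.1, -0.1]
gripper_width: 0.0005
grasp_force: 0.5
```

>>> arm_command:
  moves:
    - {"travel": [-0.0076, 0.0001, 0], "delta_rot": [0, 0, -3], "gripper": 0}
    - {"travel": [-0.0076, 0.0001, 0], "delta_rot": [0, 0, -3], "gripper": 0}
    - {"travel": [-0.0076, 0.0001, 0], "delta_rot": [0, 0, -3], "gripper": 0}
    - {"travel": [-0.0076, 0.0001, 0], "delta_rot": [0, 0, -3], "gripper": 0}
    - {"travel": [-0.0076, 0.0001, 0], "delta_rot": [0, 0, -3], "gripper": 0}

```text
clock: 6.95
eef_pos: [0.4479, 0.0298, 0.0633]
orientation: [3.14, -0.001, 1.128]
force: [1.7, 0.1, -0.5]
gripper_width: 0.0002
grasp_force: 0.5
```

```bash
python3 st.py
```

```text
6.95 [0.44789301 0.02977725 0.06328397] r 0.1444912967827645 th 153.58612571154407 yaw 64.61223896729346 [ 1.7  0.1 -0.5] [-0.1   0.42 -0.03  2.18  0.02  0.54 -0.59]
```

>>> arm_command:
  moves:
    - {"travel": [-0.0076, 0.0, 0], "delta_rot": [0, 0, -3], "gripper": 0}
    - {"travel": [-0.0076, 0.0001, 0], "delta_rot": [0, 0, -3], "gripper": 0}
    - {"travel": [-0.0076, 0.0001, 0], "delta_rot": [0, 0, -3], "gripper": 0}
    - {"travel": [-0.0076, 0.0001, 0], "delta_rot": [0, 0, -3], "gripper": 0}
    - {"travel": [-0.0076, 0.0001, 0], "delta_rot": [0, 0, -3], "gripper": 0}

```text
clock: 7.58
eef_pos: [0.4357, -0.0062, 0.0633]
orientation: [3.14, -0.001, 1.39]
force: [1.0, 1.3, -0.2]
gripper_width: 0.0005
grasp_force: 0.5
```

>>> arm_command:
  moves:
    - {"travel": [-0.0076, 0.0, 0], "delta_rot": [0, 0, -3], "gripper": 0}
    - {"travel": [-0.0076, 0.0001, 0], "delta_rot": [0, 0, -3], "gripper": 0}
    - {"travel": [-0.0076, 0.0001, 0], "delta_rot": [0, 0, -3], "gripper": 0}
    - {"travel": [-0.0076, 0.0001, 0], "delta_rot": [0, 0, -3], "gripper": 0}
    - {"travel": [-0.0076, 0.0001, 0], "delta_rot": [0, 0, -3], "gripper": 0}

```text
clock: 8.2
eef_pos: [0.433, -0.044, 0.0632]
orientation: [3.14, 0.0, 1.651]
force: [0.3, 0.3, 0.2]
gripper_width: 0.0001
grasp_force: 0.5
```

```bash
python3 st.py
```

```text
8.2 [ 0.43300075 -0.04402583  0.06320329] r 0.14461332661959153 th 183.7768652263522 yaw 94.6150000395018 [0.3 0.3 0.2] [ 0.17  0.41 -0.15  2.21  0.12  0.53  0.01]
```

>>> arm_command:
  moves:
    - {"travel": [-0.0076, 0.0, 0], "delta_rot": [0, 0, -3], "gripper": 0}
    - {"travel": [-0.0076, 0.0001, 0], "delta_rot": [0, 0, -3], "gripper": 0}
    - {"travel": [-0.0076, 0.0001, 0], "delta_rot": [0, 0, -3], "gripper": 0}
    - {"travel": [-0.0076, 0.0001, 0], "delta_rot": [0, 0, -3], "gripper": 0}
    - {"travel": [-0.0076, 0.0001, 0], "delta_rot": [0, 0, -3], "gripper": 0}

```text
clock: 8.82
eef_pos: [0.4402, -0.0812, 0.0631]
orientation: [3.141, 0.0, 1.913]
force: [-0.1, 0.9, 1.0]
gripper_width: 0.0004
grasp_force: 0.5
```

>>> arm_command:
  moves:
    - {"travel": [-0.0076, 0.0, 0], "delta_rot": [0, 0, -3], "gripper": 0}
    - {"travel": [-0.0076, 0.0001, 0], "delta_rot": [0, 0, -3], "gripper": 0}
    - {"travel": [-0.0076, 0.0001, 0], "delta_rot": [0, 0, -3], "gripper": 0}
    - {"travel": [-0.0076, 0.0001, 0], "delta_rot": [0, 0, -3], "gripper": 0}
    - {"travel": [0, 0, 0], "delta_rot": [0, 0, 0], "gripper": 0}

```text
clock: 9.45
eef_pos: [0.4527, -0.1094, 0.063]
orientation: [3.141, 0.001, 2.119]
force: [0.9, 0.7, -0.3]
gripper_width: 0.0004
grasp_force: 0.0
```

```bash
python3 st.py; python3 pic.py t2
```

```text
9.45 [ 0.45270038 -0.10939582  0.06301998] r 0.1453769198055041 th 211.00973260389273 yaw 121.42640519491744 [ 0.9  0.7 -0.3] [ 0.4   0.45 -0.26  2.14  0.21  0.57  0.54]
```

View pics/t2.png

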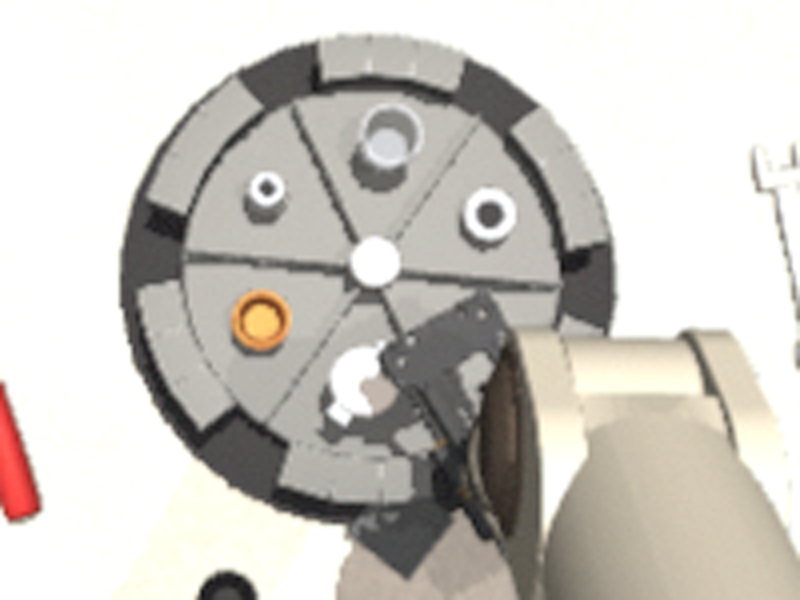

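The jar is now at about (362,382), nearly at the front. Its lobe runs from (280,492) to about (415,497). All items are upright. I'll fit the remaining angle.

```bash
cat > fit.py <<'E'
from h import *
def fit(L,g,jar=None):
    obs=[];mod=[]
    for a,(c1,c2) in L.items():
        for c,s in((c1,-1),(c2,1)):
            if c: obs.append(crop(*c)); mod.append(np.radians(a+s*19.5))
    f=lambda p:(proj([pt([.57734,-.03454],.15,p[0]+m,.056) for m in mod])-obs).ravel()
    r=least_squares(f,[np.radians(g)],loss="soft_l1"); print(np.degrees(r.x)); print(f(r.x).reshape(-1,2).round(1).tolist())
    if jar:
        j=back(crop(*jar),.082)-[.57734,-.03454]; print("jar",np.hypot(*j),np.degrees(np.arctan2(j[1],j[0]))%360)
E
python3 - <<'E'
from fit import *
fit({-180:[(465,62),(318,42)],-120:[(242,76),(151,203)],-60:[(138,290),(201,431)],-240:[(606,240),(538,108)]},175,(362,382))
E
```

```text
[176.0667158]
[[1.2, -1.6], [-0.8, -0.2], [-1.2, -0.0], [-1.3, -0.3], [-0.3, -0.8], [0.6, 0.2], [0.8, 1.0], [0.6, -1.0]]
jar 0.07674708144881841 173.69703571329512
```

>>> arm_command:
  moves:
    - {"travel": [-0.0051, 0.0001, 0], "delta_rot": [0, 0, -2], "gripper": 0}
    - {"travel": [-0.0051, 0.0001, 0], "delta_rot": [0, 0, -2], "gripper": 0}
    - {"travel": [-0.0051, 0.0001, 0], "delta_rot": [0, 0, -2], "gripper": 0}
    - {"travel": [-0.0051, 0.0001, 0], "delta_rot": [0, 0, -2], "gripper": 0}
    - {"travel": [0, 0, 0], "delta_rot": [0, 0, 0], "gripper": 0}

```text
clock: 10.12
eef_pos: [0.4645, -0.1259, 0.0628]
orientation: [3.141, 0.001, 2.261]
force: [0.2, 0.6, 0.7]
gripper_width: 0.0007
grasp_force: 0.0
```

```bash
python3 st.py; python3 pic.py t3
```

```text
10.125 [ 0.46451483 -0.12590066  0.06275151] r 0.14517084565829988 th 219.0211721656151 yaw 129.5363268200366 [0.2 0.6 0.7] [ 0.45  0.48 -0.29  2.1   0.23  0.59  0.69]
```

View pics/t3.png

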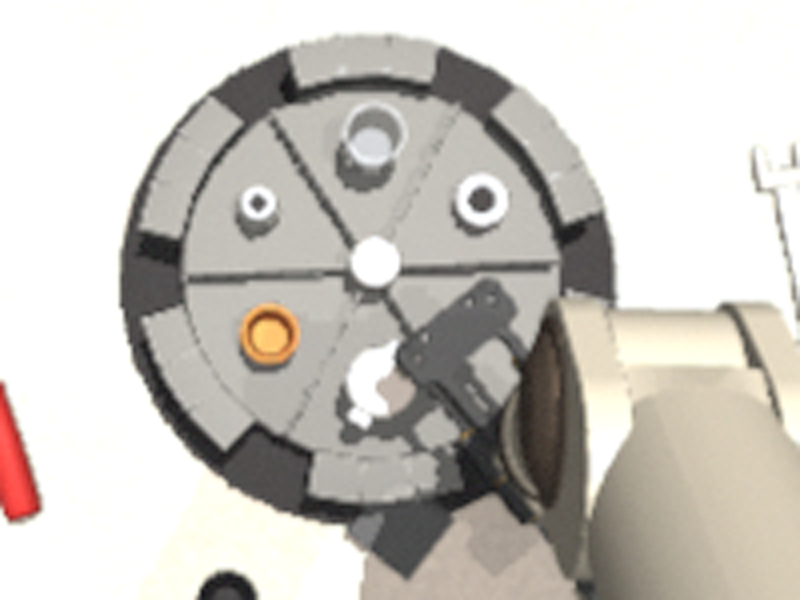

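The picture almost matches the starting one, which is the 60° symmetric position (about 184°). All items are upright. I'll measure the offset by polar correlation.

```bash
cat > pol.py <<'E'
from h import *
import cv2,sys
def prof(im):
    A=np.radians(np.arange(-70,150,.1)); r=np.linspace(.126,.147,12)
    P=np.array([pt([.57734,-.03454],q,a,.056) for a in A for q in r]); uv=proj(P).astype(np.float32).reshape(len(A),len(r),2)
    return cv2.remap(im,uv[...,0],uv[...,1],cv2.INTER_LINEAR).astype(float).mean(1)
def off(a,b,lim=60):  # b turned ccw by s (0.1 deg) relative to a
    return max(range(-lim,lim+1),key=lambda s:np.corrcoef(a[100-min(0,0):-100],b[100+s:len(b)-100+s])[0,1])/10
a=prof(cv2.imread("pics/top0.png",0))
b=prof(cv2.cvtColor(vision.read_camera("top"),cv2.COLOR_RGB2GRAY))
d=off(a,b); print("offset",d,"phi",64.24+120+d,"to go",186.8-184.24-d)
E
python3 pol.py
```

```text
offset -0.5 phi 183.74 to go 3.0600000000000023
```

>>> arm_command:
  moves:
    - {"travel": [-0.0026, 0.0, 0], "delta_rot": [0, 0, -1], "gripper": 0}
    - {"travel": [-0.0026, 0.0, 0], "delta_rot": [0, 0, -1], "gripper": 0}
    - {"travel": [-0.0026, 0.0, 0], "delta_rot": [0, 0, -1], "gripper": 0}
    - {"travel": [0, 0, 0], "delta_rot": [0, 0, 0], "gripper": 0}
    - {"travel": [0, 0, 0], "delta_rot": [0, 0, 0], "gripper": 0}

```text
clock: 10.85
eef_pos: [0.4692, -0.1313, 0.0627]
orientation: [3.141, 0.0, 2.313]
force: [-0.0, -0.0, 0.0]
gripper_width: 0.0006
grasp_force: 0.0
```

```bash
python3 st.py; python3 pol.py
```

```text
10.85 [ 0.46916806 -0.13134417  0.06273646] r 0.14515960367462352 th 221.84797791725458 yaw 132.54043049898056 [-0. -0.  0.] [ 0.47  0.49 -0.3   2.08  0.25  0.6   0.74]
offset 2.1 phi 186.34 to go 0.4600000000000022
```

>>> arm_command:
  moves:
    - {"travel": [-0.0013, 0.0, 0], "delta_rot": [0, 0, -0.5], "gripper": 0}
    - {"travel": [0, 0, 0], "delta_rot": [0, 0, 0], "gripper": 0}
    - {"travel": [0.004, 0, 0], "delta_rot": [0, 0, 0], "gripper": 0}
    - {"travel": [0.004, 0, 0], "delta_rot": [0, 0, 0], "gripper": 0}
    - {"travel": [0, 0, 0], "delta_rot": [0, 0, 0], "gripper": 0}

```text
clock: 11.52
eef_pos: [0.4641, -0.1259, 0.0627]
orientation: [-3.141, -0.0, 2.323]
force: [-0.5, 0.0, -0.4]
gripper_width: 0.0003
grasp_force: 0.0
```

>>> arm_command:
  moves:
    - {"travel": [0, 0, -0.02], "delta_rot": [0, 0, 0], "gripper": 0}
    - {"travel": [0, 0, -0.03], "delta_rot": [0, 0, 0], "gripper": 0}
    - {"travel": [0, 0, -0.03], "delta_rot": [0, 0, 0], "gripper": 0}
    - {"travel": [0, 0, -0.03], "delta_rot": [0, 0, 0], "gripper": 0}
    - {"travel": [0, 0, 0], "delta_rot": [0, 0, 0], "gripper": 0}

```text
clock: 12.15
eef_pos: [0.4663, -0.1268, 0.175]
orientation: [3.139, 0.005, 2.322]
force: [1.0, 0.2, -0.2]
gripper_width: 0.0003
grasp_force: 0.0
```

>>> arm_command:
  moves:
    - {"travel": [-0.037, -0.034, 0], "delta_rot": [0, 0, 0], "gripper": 0}
    - {"travel": [-0.037, -0.034, 0], "delta_rot": [0, 0, 0], "gripper": 0}
    - {"travel": [-0.037, -0.034, 0], "delta_rot": [0, 0, 0], "gripper": 0}
    - {"travel": [-0.037, -0.034, 0], "delta_rot": [0, 0, 0], "gripper": 0}
    - {"travel": [-0.037, -0.034, 0], "delta_rot": [0, 0, 0], "gripper": 0}

```text
clock: 12.78
eef_pos: [0.4658, -0.3787, 0.1713]
orientation: [-3.141, -0.002, 2.322]
force: [-0.2, 0.5, -0.5]
gripper_width: 0.0004
grasp_force: 0.0
```

```bash
python3 st.py; python3 pol.py; python3 pic.py t4
```

```text
12.775 [ 0.46583488 -0.37874676  0.17125873] r 0.3618429254243738 th 252.05834449811726 yaw 133.06524370039494 [-0.2  0.5 -0.5] [ 0.83  0.48 -0.26  1.75  0.15  0.93  1.27]
offset 2.3 phi 186.54000000000002 to go 0.26000000000000245
```

View pics/t4.png

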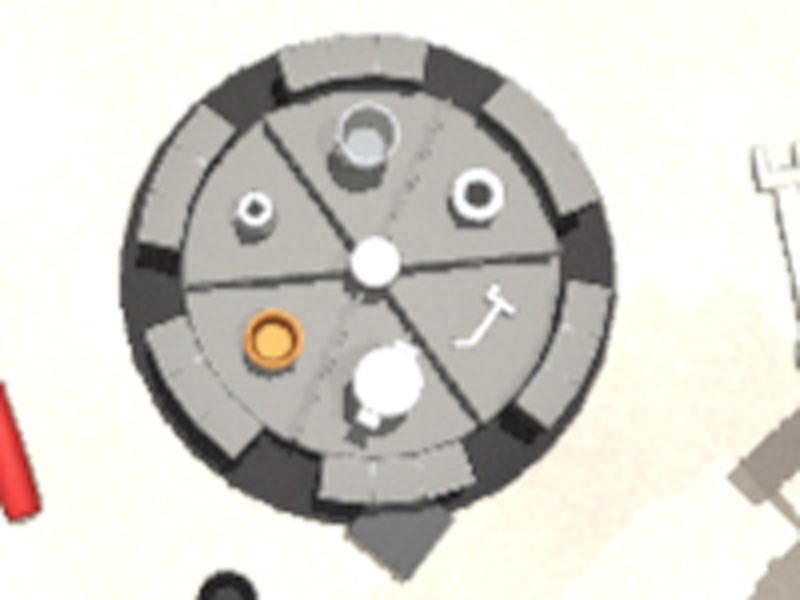

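The jar is at (387,381), in line between the hub (375,262) and the wedge tip (403,581). Everything is upright and the arm is clear. One last independent fit check.

```bash
python3 - <<'E'
from fit import *
fit({-180:[(428,43),(279,52)],-120:[(204,103),(138,243)],-60:[(148,328),(238,458)],-240:[(602,204),(502,80)],0:[(319,500),(475,483)],-300:[(550,429),(611,286)]},186,(387,381))
w=[back(crop(*c),.018) for c in((403,581),(346,531),(454,518))]
d=w[0]-(w[1]+w[2])/2; print(np.degrees(np.arctan2(d[1],d[0]))%360)
E
```

```text
[186.4993582]
[[0.5, -0.3], [-1.1, 0.7], [0.2, -0.1], [-0.2, 0.1], [-0.9, 0.4], [-0.3, 0.6], [-0.4, -0.4], [1.4, -0.8], [-0.5, -0.7], [0.6, -0.3], [-0.6, 0.5], [-0.2, 0.2]]
jar 0.07566643099932507 185.16284642925976
183.63068381782912
```

```bash
python3 -c "
from rig import robot
print(abs(robot.read_state()['dq']).max()); print(robot.close_job())"
```

```text
0.06909018189284401
the job is handed in; nothing more can be done
None
```

I turned the carousel about 122° so the jar stands at the front behind the wedge point, aligned to about 0.3° for its bay and 1.6° for the jar itself. Everything on it is still upright, the tools looked undisturbed, and the arm was clear when I handed the job in.

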